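# Prise open the spray-can rack and load two cans, caps to the ledge

## Task

Prise up the yellow cover of the grey can rack with the screwdriver blade, swing it past upright so that it stays open, and lay the screwdriver down flat on the bench. Then feed the blue spray can, and after it the white one, into the open mouth, lying across the ramp with their black caps over the black ledge, so that blue rolls down to the stop and white comes to rest against it. Never touch the cover with the arm or gripper, and leave the screw jar, the glue bottle and the red bin where they stand.

Things in the scene. Friction and masses are not known exactly. Their poses are not given: they have to be found in the camera images.
- rack: fixed grey gravity rack, 160 (its x) by 238 (its y) mm, walls 107 mm high, 6 mm thick; origin under its centre, z up. Inside x -72 to 72, y -111 to 111. Cans lie along its x and roll to +y: the ramp falls 7 degrees, from 52 mm above the bench at the -y end to 25 mm at the +y stop. A fixed roof covers y 23 to 115; the mouth under the cover is y -111 to 20
- cover (a joint): yellow flap over the mouth, 156 mm (along x) by 150 mm, 5 mm thick, 80 g. 0 is shut: it lies level, underside 107.5 mm above the bench. Grows as its free edge, at the rack's -y end, swings up; 1.57 is upright, end stop 1.92. The slightly stiff hinge (0.07 N m) holds it where it is left
- cover_hinge (a point): middle of the cover's hinge line, 110.5 mm above the bench, at y = 20 mm of the rack; the line runs along the rack's x
- cover_lip (a point): middle of the cover's free edge, on its underside, 153 mm from the hinge line. Shut, it juts 16 mm past the outside of the rack's -y end wall. Below it that wall has a notch 84 mm wide with its sill 91 mm above the bench: a 16 mm high gap under the cover for a blade pointing along the rack's +y
- rack_load (a point): where the centre of a can's body is when the can lies rightly on the ramp in the mouth (rack axes): x = 13 mm of the rack, 68 mm from the hinge line. Let go here, a can rolls away to +y by itself. Along the -x side of the floor runs a black ledge (x -72 to -46, 10 mm high): only the cap fits over it, the can's body must lie between x = -46 and 72
- rack_stop (a point): where the centre of a can's body is when it rests against the stop at the low end (rack axes)
- blue_can_center (a point): centre of the body of the blue spray can: 56 mm across, body 100 mm long, about 160 g; its own x axis is the can's axis, the cap is at the -x end. It starts lying in a fixed wooden cradle, axis 44 mm above the bench; the cradle's base is 86x66x8 mm, its two V supports leave the middle 56 mm of the body free for the fingers
- blue_can_cap (a point): end of the blue can's black cap (30 mm across, 24 mm long), 74 mm from the centre of the body
- white_can_center (a point): centre of the body of the white spray can; size, axes and cradle like the blue one's
- white_can_cap (a point): end of the white can's black cap, 74 mm from the centre of the body
- driver_grip (a point): in the red screwdriver's handle (28 mm square, 99 mm long), 9 mm from its middle towards the tip, on the screwdriver's axis, 14 mm above the bench when it lies there; the screwdriver lies along its own y axis, tip towards -y. It starts on bare bench left of the rack; 90 g
- driver_tip (a point): end of the screwdriver's straight shaft (6 mm thick, 99 mm long), on its axis, 139 mm from driver_grip
- screw_jar: jar of screws, 58 mm across, 77 mm high, origin under its middle; leave alone
- glue_bottle: yellow glue bottle with orange nozzle, 56 mm across, 170 mm high, origin under its middle; leave alone
- red_bin: open red bin of screws, 134x114x62 mm, origin under its middle; leave alone

How it is judged (in metres and radians):
On the way, in this order (a step that is already met when the one before it is completed fails the run):
1. the cover is being prised up by the screwdriver (value of joint cover above 0.3 rad and contact force between screwdriver and cover above 0.1 N), for 0.05 s.
2. the cover stands open past upright and the screwdriver lies flat on the bench, let go (value of joint cover above 1.6 rad and height (world z) of driver_grip below 0.022 m and height (world z) of driver_tip below 0.024 m and contact force between the fingers and screwdriver below 0.1 N), for 0.1 s.
3. the blue can lies against the stop, cap over the ledge (x of blue_can_center in the frame of rack between 0 and 0.026 m and z of blue_can_center in the frame of rack below 0.075 m and x of blue_can_cap in the frame of rack below -0.045 m and angle between the x axis of blue_can_center and the x axis of rack, either way round below 0.2 rad and y of blue_can_center in the frame of rack above 0.074 m), for 0.2 s.
4. the white can lies against the blue one, cap over the ledge (all of step 3 and x of white_can_center in the frame of rack between 0 and 0.026 m and z of white_can_center in the frame of rack below 0.075 m and x of white_can_cap in the frame of rack below -0.045 m and angle between the x axis of white_can_center and the x axis of rack, either way round below 0.2 rad and y of white_can_center in the frame of rack above 0.01 m and distance between white_can_center and blue_can_center below 0.064 m), for 0.2 s.
At the end, for the whole second after the job is handed in: Cover open past upright (over 1.6 rad); screwdriver flat on the bench; blue can in the rack within 9 mm of the stop, white against it (centres under 64 mm apart), both across the ramp (within 0.2 rad) in the body lane, caps over the ledge, at rest (all of step 4 and value of joint cover above 1.6 rad and height (world z) of driver_grip below 0.022 m and height (world z) of driver_tip below 0.024 m and linear speed of each of blue_can, white_can, screwdriver below 0.03 m/s); the robot touches nothing.
It fails at once if the arm or gripper touches the cover (over 2 N) (contact force between any of the fingers, the arm and cover above 2 N).
It fails at once if the screw jar, glue bottle or red bin is shifted more than 30 mm or knocked over (distance of any of screw_jar, glue_bottle, red_bin from where it was at the start of the episode above 0.03 m or angle between any of screw_jar, glue_bottle, red_bin's own z axis and vertical above 0.35 rad).
It also fails if it takes over 72 s, if anything falls off the work surface, if the arm or the gripper's body presses on something with over 40 N, if the wrist force passes 120 N, or if a joint passes its speed limit or range.

## Robot

A 7-joint arm with a two-finger parallel gripper is mounted at the origin on a cart in front of the work surface, level with it; the furniture and walls round the work are solid. World frame = base frame: x ahead of the robot, y to its left, z up, the work surface at z = 0. Lengths are in m, angles in degrees, forces in N, time in s.
With the tool pointing down it reaches from about 0.425 to 0.875 m from the base axis. Payload 4.7 kg.
Tool frame: the origin (TCP) lies on the mounting face of the last link; the fingertips stand tcp_to_tips ahead of it and the grasp point (between the pads) lies 164 mm ahead of it (tcp_to_tips is the distance from the TCP to the fingertips, in m); z points along the fingers, y is the line along which they close (so a half turn about z gives the same grasp; the last joint's range is limited). The gripper opens to 87 mm and grips with 3 to 60 N. Pads are 19 mm wide; open, the fingers measure 117 mm over their backs; the gripper's body (75 mm by 190 mm) begins 51 mm behind the grasp point.
Start: joints at [74.032, 18.392, -4.016, 83.108, 1.295, 78.541, -3.26], TCP at [0.188, -0.622, 0.405] pointing down, gripper open.
Joint ranges: [-163.93, 163.93], [-17.29, 119.83], [-79.2, 71.16], [3.27, 140.29], [-89.18, 269.18], [5.43, 117.66], [-154.24, 154.24]. Speed limits (degrees/s): [147.25, 147.25, 180, 180, 180, 180, 180].

## Interface

Orientations are given as [roll, pitch, yaw] about the fixed x, y, z axes, in that order (R = Rz(yaw) Ry(pitch) Rx(roll)).
In Python, from cell import get_obs, read_camera, sign_off, tcp_to_tips gives the robot as it stands.
- The arm moves only by the tool drive_tool, never from a script. Its argument "rows" is one flat list of numbers, 7 for each row, row after row: the shift along the tool's x, y, z in m, then the turn, a rotation vector about the tool's x, y, z in rad, then the gripper command: -1 is shut, 1 is fully open, values between are in proportion. In form: [tx, ty, tz, rx, ry, rz, fingers, tx, ty, tz, rx, ry, rz, fingers, ...]. A call has 1 to 5 rows; each row shifts and turns the commanded pose from where the row before left it, along the tool's axes as they then stand; what a row does not reach is not made up. A row lasts 1/8 s, in which the tool goes at most 62.5 mm and 10.7 degrees, less where a joint would pass 70% of its speed; a pose out of reach is approached as far as the arm can. A call is refused whole if a number of a shift passes 0.0625 or a number of a turn 0.188, either way. A call with a gripper value outside its range is refused whole. The fingers move at their own pace and stop on an object; "grip_force" is the grip in N (left out, the last holds). Time passes only in rows, so rows that do not move let the fingers close. It gives the time, the measured TCP pose, the force, the opening and the grip force at its end, in the units of the state.
- get_obs(): the state, without advancing time (a new reading comes with each control period).
- read_camera(name): name is "scene" or "top" or "wrist"; returns a dict with "color" (480x640x3 uint8, blue, green, red), "fov_y" (degrees; the focal length in pixels is half the picture's height over the tangent of half this angle, whatever the lens; pixels are square), "cx", "cy" (the principal point, pixels), "cam_to_world" (4x4, takes a point from camera to world coordinates); the wrist camera has in their place "mount" (4x4, takes a point from camera to tool coordinates, whose origin is the TCP and whose axes are the flange's). Camera axes: x right, y up, looking along -z (the intrinsics and any distortion apply to the point x, -y, -z); pixel columns grow to the right and rows downward; lengths in m; the calibration is good to about 2 mm. A picture is of the moment at which its call begins: read the wrist's pose just before it. There is no depth.
- sign_off(): hands the job in; it is judged then, once.
The state is a dict: "time_s": time; "qpos": joint angles; "joint_velocities": joint speeds; "effort": joint torques, N m; "tool_pos": TCP position; "tool_rot": TCP orientation; "force": force on the tool from outside, world axes, zero at the start; "wrist_torque": the same for the moment, N m; "grip_width": finger opening in m; "grasp_force": force on a finger pad.
Only numpy, scipy, OpenCV 4.12 (cv2) and the standard library are available. Lean on these libraries where they do the work, as an engineer would, in place of code of your own. Each camera call takes 0.05 s, during which the arm holds its last target. There are 200 camera calls.

## Working session

There is one attempt and no reset: what is moved stays moved. The work goes in short steps, Python scripts to look and compute and a tool call to move; the robot and the scene stay as the last step left them, time stands still between calls to the robot, and variables do not carry over. Pictures are saved under pics/ and viewed, at most 12 in all, crops included, and the job is handed in when it is done.

Besides the shell and the picture viewer there is one more tool, called as name(argument=value, ...) on one line, values as JSON. drive_tool: Moves the arm, as the interface text tells. Its arguments: {"type":"object","properties":{"rows":{"type":"array","items":{"type":"number"}},"grip_force":{"type":"number"}},"required":["rows"]}

```bash
ls; mkdir -p pics
python3 - <<'E'
from cell import *
import cv2,numpy as np
print(get_obs(), tcp_to_tips)
for n in ["scene","top"]:
    c=read_camera(n); cv2.imwrite(f"pics/{n}0.png",c["color"])
    print(n,{k:v for k,v in c.items() if k!="color"})
c=read_camera("wrist");print({k:v for k,v in c.items() if k!="color"})
E
```

```text
pics
{'time_s': 0.0, 'qpos': array([74.03393446, 18.43844398, -4.0167061 , 83.17452104,  1.29511219,
       78.54068525, -3.2608735 ]), 'joint_velocities': array([ 0.03279227, -0.03327504,  0.09127521, -0.09888105, -0.00126705,
       -0.02619302, -0.06705427]), 'effort': array([-1.53715973e-04, -4.91290390e+01, -4.04249439e-01, -3.12525201e+01,
       -6.41333009e-02,  4.38219379e-02,  1.74181118e-04]), 'tool_pos': array([ 0.18750756, -0.62215196,  0.40367166]), 'tool_rot': array([-1.79891604e+02,  5.48616960e-03,  1.67760754e+01]), 'force': array([-0.70858842, -0.56221251,  1.21040506]), 'wrist_torque': array([ 0.02565727,  0.03267078, -0.0445843 ]), 'grasp_force': 0.0, 'grip_width': 0.08690859522434743} 0.1822
scene {'fov_y': 51.6014959058386, 'cx': 313.2197433714522, 'cy': 238.16905143302293, 'cam_to_world': array([[-0.89055713,  0.248126  , -0.38123679,  0.08961324],
       [-0.45463339, -0.51264193,  0.72835893,  0.78957037],
       [-0.01471318,  0.82196821,  0.56934329,  0.77116585],
       [ 0.        ,  0.        ,  0.        ,  1.        ]])}
top {'fov_y': 45.896891019384825, 'cx': 327.0257222157933, 'cy': 237.34907172979007, 'cam_to_world': array([[-0.003497  ,  0.97687173, -0.21379756,  0.2447347 ],
       [-0.99999044, -0.00397759, -0.00181775, -0.06550758],
       [-0.00262611,  0.21378916,  0.9768763 ,  1.37509057],
       [ 0.        ,  0.        ,  0.        ,  1.        ]])}
{'fov_y': 67.23491287232274, 'cx': 327.80559049912097, 'cy': 242.16863430978984, 'mount': array([[-2.07827291e-04,  9.63357474e-01,  2.68220683e-01,
         7.38773567e-02],
       [ 9.99999954e-01,  1.41483967e-04,  2.66674602e-04,
        -2.78583934e-04],
       [ 2.18954045e-04,  2.68220727e-01, -9.63357459e-01,
         2.01143227e-02],
       [ 0.00000000e+00,  0.00000000e+00,  0.00000000e+00,
         1.00000000e+00]])}
```

View pics/top0.png

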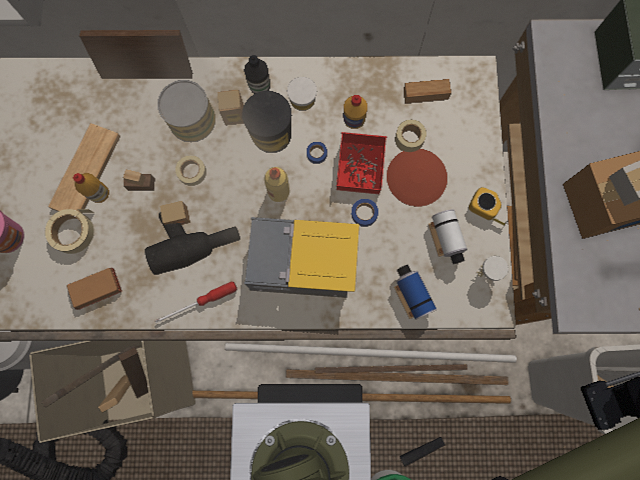

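View pics/scene0.png

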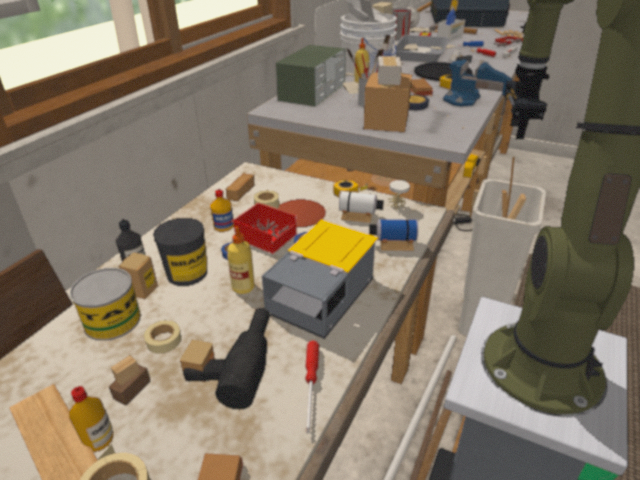

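The top view shows the shut cover's free edge at about px (358,222)-(348,292), and the roof on the left at 248-290. The screwdriver has its handle at (220,293) and tip at (157,322). Blue's body is near (418,297) with the cap at (404,271). White's body is near (449,230) with the cap at (458,257). The scene view agrees.

```bash
cat > h.py <<'E'
from cell import *
import cv2,numpy as np
from scipy.spatial.transform import Rotation as R
def T(o): 
    M=np.eye(4);M[:3,:3]=R.from_euler("xyz",o["tool_rot"],degrees=True).as_matrix();M[:3,3]=o["tool_pos"];return M
def cam(n,name=None):
    o=get_obs();c=read_camera(n)
    c["M"]=T(o)@c["mount"] if n=="wrist" else c["cam_to_world"]
    if name: cv2.imwrite("pics/"+name,c["color"])
    c["hsv"]=cv2.cvtColor(c["color"],cv2.COLOR_BGR2HSV);return c
def onz(c,p,z):
    f=240/np.tan(np.radians(c["fov_y"]/2));p=np.atleast_2d(p).astype(float)
    d=np.c_[(p[:,0]-c["cx"])/f,-(p[:,1]-c["cy"])/f,-np.ones(len(p))]@c["M"][:3,:3].T
    o=c["M"][:3,3];return o+d*((np.broadcast_to(z,len(p))-o[2])/d[:,2])[:,None]
def proj(c,X):
    f=240/np.tan(np.radians(c["fov_y"]/2));q=(np.atleast_2d(X)-c["M"][:3,3])@c["M"][:3,:3]
    return np.c_[c["cx"]-f*q[:,0]/q[:,2],c["cy"]+f*q[:,1]/q[:,2]]
def blob(c,lo,hi,roi,k=3):
    m=cv2.inRange(c["hsv"],lo,hi);z=np.zeros_like(m);x0,y0,x1,y1=roi;z[y0:y1,x0:x1]=m[y0:y1,x0:x1]
    z=cv2.morphologyEx(z,cv2.MORPH_CLOSE,np.ones((k,k)))
    cs,_=cv2.findContours(z,cv2.RETR_EXTERNAL,cv2.CHAIN_APPROX_NONE)
    return max(cs,key=cv2.contourArea)
E
cat > m1.py <<'E'
from h import *
np.set_printoptions(precision=4,suppress=True)
c=cam("top")
def box(n,lo,hi,roi,z):
    b=blob(c,lo,hi,roi); P=onz(c,b[:,0,:],z)[:,:2].astype(np.float32)
    r=cv2.minAreaRect(P); print(n,r); return cv2.boxPoints(r)
print(box("cover",(20,120,120),(35,255,255),(270,200,380,310),.1125))
print(box("driver",(0,130,100),(8,255,255),(180,270,250,320),.02))
print(box("blue",(100,120,50),(125,255,255),(385,255,450,330),.05))
w=box("white",(0,0,170),(180,40,255),(425,200,475,262),.06);print(w)
for n,p in dict(tip=(156,323),bcap=(403,269),wcap=(460,260)).items(): print(n,onz(c,p,.004 if n=="tip" else .044))
g=onz(c,[(277,185),(362,165),(494,268)],0);print(g)
E
python3 m1.py
```

```text
cover ((0.4809301793575287, -0.055628836154937744), (0.15007910132408142, 0.15554648637771606), 85.35460662841797)
[[ 0.3973 -0.1241]
 [ 0.5524 -0.1367]
 [ 0.5645  0.0129]
 [ 0.4095  0.0255]]
driver ((0.4064265191555023, 0.20423294603824615), (0.021856600418686867, 0.09647708386182785), 24.148273468017578)
[[0.3767 0.2438]
 [0.4162 0.1557]
 [0.4361 0.1647]
 [0.3967 0.2527]]
blue ((0.39684945344924927, -0.2702123522758484), (0.09402076154947281, 0.05281003564596176), 24.984251022338867)
[[ 0.3431 -0.2661]
 [ 0.3654 -0.314 ]
 [ 0.4506 -0.2743]
 [ 0.4283 -0.2264]]
white ((0.548000693321228, -0.36029529571533203), (0.1580268293619156, 0.10832574963569641), 7.291118144989014)
[[ 0.4628 -0.3166]
 [ 0.4765 -0.424 ]
 [ 0.6332 -0.404 ]
 [ 0.6195 -0.2965]]
tip [[0.3362 0.348  0.004 ]]
bcap [[ 0.4584 -0.2431  0.044 ]]
wcap [[ 0.4795 -0.3795  0.044 ]]
[[ 0.6821  0.0634  0.    ]
 [ 0.7345 -0.1529  0.    ]
 [ 0.4671 -0.4722  0.    ]]
```

```bash
cat > plan.py <<'E'
from h import *
def down(yaw,tilt=None): # tilt = world rotvec deg applied after
    r=R.from_euler("xyz",[180,0,yaw],degrees=True)
    return r if tilt is None else R.from_rotvec(np.radians(tilt))*r
def plan(wps,g=1,start=None):
    """wps: list of (TCP pos, Rotation, nrows)"""
    o=get_obs();p=np.array(o["tool_pos"]);r=R.from_euler("xyz",o["tool_rot"],degrees=True)
    if start: p,r=np.array(start[0],float),start[1]
    print("t",round(o["time_s"],2),"at",p.round(4),o["tool_rot"].round(2))
    for q,s,n in wps:
        q=np.array(q,float);dp=(q-p)/n; dr=(r.inv()*s).as_rotvec()/n
        for i in range(n):
            t=r.inv().apply(dp);print(",".join(f"{v:.4f}" for v in [*t,*dr])+f",{g}")
            p=p+dp;r=r*R.from_rotvec(dr)
        if max(abs(dr))>.186 or np.linalg.norm(dp)>.0625:print("TOO FAST",n,np.linalg.norm(dp),dr)
E
python3 - <<'E'
from plan import *
plan([((.5,-.25,.36),down(60),8),((.40,.21,.33),down(114.5),9)])
E
```

```text
t 0.2 at [ 0.1876 -0.6222  0.4041] [-179.93    0.     16.78]
0.0508,-0.0333,0.0055,-0.0001,-0.0000,-0.0943,1
0.0537,-0.0283,0.0055,-0.0001,-0.0000,-0.0943,1
0.0562,-0.0232,0.0055,-0.0001,-0.0000,-0.0943,1
0.0581,-0.0178,0.0055,-0.0001,-0.0000,-0.0943,1
0.0595,-0.0122,0.0055,-0.0001,-0.0000,-0.0943,1
0.0604,-0.0066,0.0055,-0.0001,-0.0000,-0.0943,1
0.0607,-0.0008,0.0055,-0.0001,-0.0000,-0.0943,1
0.0606,0.0049,0.0055,-0.0001,-0.0000,-0.0943,1
0.0387,-0.0352,0.0033,0.0000,0.0000,-0.1057,1
0.0422,-0.0309,0.0033,0.0000,0.0000,-0.1057,1
0.0452,-0.0263,0.0033,0.0000,0.0000,-0.1057,1
0.0477,-0.0214,0.0033,0.0000,0.0000,-0.1057,1
0.0497,-0.0162,0.0033,0.0000,0.0000,-0.1057,1
0.0512,-0.0109,0.0033,0.0000,0.0000,-0.1057,1
0.0520,-0.0054,0.0033,0.0000,0.0000,-0.1057,1
0.0523,0.0001,0.0033,0.0000,0.0000,-0.1057,1
0.0520,0.0056,0.0033,0.0000,0.0000,-0.1057,1
```

drive_tool(rows=[0.051,-0.033,0.0055,0,0,-0.094,1,0.054,-0.028,0.0055,0,0,-0.094,1,0.056,-0.023,0.0055,0,0,-0.094,1,0.058,-0.018,0.0055,0,0,-0.094,1,0.0595,-0.012,0.0055,0,0,-0.094,1], grip_force=50)

```text
time_s: 0.82
tool_pos: [0.3844, -0.3887, 0.3771]
tool_rot: [180.0, 0.0, 43.9]
force: [1.3, -1.3, 0.9]
grip_width: 0.0873
grasp_force: 0.0
```

drive_tool(rows=[0.06,-0.0066,0.0055,0,0,-0.094,1,0.061,-0.0008,0.0055,0,0,-0.094,1,0.061,0.005,0.0055,0,0,-0.094,1,0.039,-0.035,0.0033,0,0,-0.106,1,0.042,-0.031,0.0033,0,0,-0.106,1])

```text
time_s: 1.45
tool_pos: [0.4793, -0.1466, 0.3536]
tool_rot: [-180.0, -0.0, 72.3]
force: [-0.5, 0.3, 0.1]
grip_width: 0.0871
grasp_force: 0.0
```

drive_tool(rows=[0.045,-0.026,0.0033,0,0,-0.106,1,0.048,-0.021,0.0033,0,0,-0.106,1,0.05,-0.016,0.0033,0,0,-0.106,1,0.051,-0.011,0.0033,0,0,-0.106,1,0.052,-0.0054,0.0033,0,0,-0.106,1])

```text
time_s: 2.08
tool_pos: [0.424, 0.1085, 0.3376]
tool_rot: [180.0, 0.1, 102.6]
force: [0.7, 0.5, 0.9]
grip_width: 0.0869
grasp_force: 0.0
```

drive_tool(rows=[0.052,0,0.0033,0,0,-0.106,1,0.052,0.0056,0.0033,0,0,-0.106,1,0,0,0,0,0,0,1])

```text
time_s: 2.45
tool_pos: [0.4007, 0.2128, 0.3312]
tool_rot: [180.0, -0.1, 115.0]
force: [-0.4, -0.3, 0.0]
grip_width: 0.0871
grasp_force: 0.0
```

Run:
```python
from plan import *
np.set_printoptions(precision=4,suppress=True)
o=get_obs();print(o["tool_pos"],o["tool_rot"],o["qpos"],o["time_s"])
c=cam("wrist","w1.png")
b=blob(c,(0,130,80),(8,255,255),(0,0,640,480),9)
P=onz(c,b[:,0,:],.014)[:,:2].astype(np.float32);r=cv2.minAreaRect(P);print(r,cv2.boxPoints(r))
print(cv2.boundingRect(b))
```

```text
[0.4007 0.2128 0.3312] [179.9717  -0.0724 115.0142] [ 24.3553  -1.3831 -54.1843 113.7214  -1.2937  67.0591  -4.3032] 2.45
((0.40675103664398193, 0.20191287994384766), (0.02400396764278412, 0.09984824061393738), 24.417097091674805) [[0.3752 0.2424]
 [0.4165 0.1515]
 [0.4383 0.1614]
 [0.397  0.2523]]
(314, 188, 29, 113)
```

View pics/w1.png

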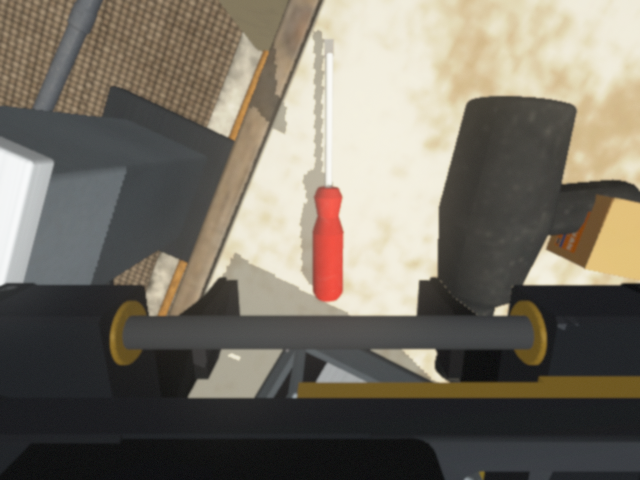

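The wrist view shows the driver vertical at column 328, with the tip at row 40 and the handle on rows 188-300. It is centred between the fingers. The heat gun's left edge is at column 440, so I'll check its clearance to the gripper body.

Run:
```python
from plan import *
np.set_printoptions(precision=3,suppress=True)
g=np.array([.403,.210]);u=np.array([-.421,.907]);v=np.array([.907,.421])
w=cam("wrist");t=cam("top")
m=cv2.inRange(t["hsv"],(0,0,0),(180,255,75));z=np.zeros_like(m);z[225:275,140:245]=m[225:275,140:245]
b=max(cv2.findContours(z,0,1)[0],key=cv2.contourArea)[:,0,:]
for h in (0.03,.05,.07,.09):
  P=onz(t,b,h)[:,:2]-g; a,l=P@u,P@v
  W=onz(w,[(440,140),(440,200),(440,250),(460,300)],h)[:,:2]-g
  print(h,"top min lat by along-bin",[(k,l[(a>k-.02)&(a<k+.02)].min().round(3) if ((a>k-.02)&(a<k+.02)).any() else None) for k in (-.04,0,.04,.08)]," wrist",np.c_[W@u,W@v].ravel())
```

```text
0.03 top min lat by along-bin [(-0.04, np.float64(0.091)), (0, np.float64(0.052)), (0.04, np.float64(0.063)), (0.08, np.float64(0.081))]  wrist [ 0.075  0.084  0.03   0.087 -0.011  0.091 -0.055  0.111]
0.05 top min lat by along-bin [(-0.04, np.float64(0.086)), (0, np.float64(0.048)), (0.04, np.float64(0.059)), (0.08, np.float64(0.083))]  wrist [ 0.075  0.078  0.033  0.081 -0.004  0.084 -0.046  0.103]
0.07 top min lat by along-bin [(-0.04, np.float64(0.08)), (0, np.float64(0.043)), (0.04, np.float64(0.056)), (0.08, None)]  wrist [ 0.075  0.072  0.037  0.075  0.002  0.078 -0.036  0.095]
0.09 top min lat by along-bin [(-0.04, np.float64(0.075)), (0, np.float64(0.038)), (0.04, np.float64(0.052)), (0.08, None)]  wrist [ 0.075  0.066  0.04   0.069  0.008  0.071 -0.027  0.087]
```

drive_tool(rows=[-0.028,-0.01,0.03,0,0,0,0.6,0,0,0.05,0,0,0,0.6,0,0,0.03,0,0,0,0.6,0,0,0.02,0,0,0,0.6,0,0,0.011,0,0,0,0.6])

```text
time_s: 3.22
tool_pos: [0.4051, 0.1775, 0.1888]
tool_rot: [-179.9, 0.0, 114.3]
force: [0.6, -0.4, 0.7]
grip_width: 0.0698
grasp_force: 0.0
```

drive_tool(rows=[0,0,0,0,0,0,-1,0,0,0,0,0,0,-1,0,0,0,0,0,0,-1,0,0,0,0,0,0,-1,0,0,0,0,0,0,-1])

```text
time_s: 3.85
tool_pos: [0.4054, 0.1794, 0.1905]
tool_rot: [179.9, 0.0, 114.5]
force: [1.1, 1.3, 3.6]
grip_width: 0.0279
grasp_force: 13.5
```

Run:
```python
from plan import *
plan([((.41,.175,.33),down(114.5),3),((.475,-.08,.40),down(95),6),((.459,-.33,.36),down(85.4),6)],g=-1)
```

```text
t 3.85 at [0.4054 0.1794 0.1905] [1.7992e+02 2.0000e-02 1.1452e+02]
-0.0020,0.0009,-0.0465,0.0005,0.0001,0.0001,-1
-0.0020,0.0008,-0.0465,0.0005,0.0001,0.0001,-1
-0.0020,0.0008,-0.0465,0.0005,0.0001,0.0001,-1
-0.0432,-0.0078,-0.0117,0.0000,-0.0000,0.0567,-1
-0.0435,-0.0053,-0.0117,0.0000,-0.0000,0.0567,-1
-0.0438,-0.0028,-0.0117,0.0000,-0.0000,0.0567,-1
-0.0439,-0.0003,-0.0117,0.0000,-0.0000,0.0567,-1
-0.0438,0.0021,-0.0117,0.0000,-0.0000,0.0567,-1
-0.0436,0.0046,-0.0117,0.0000,-0.0000,0.0567,-1
-0.0413,-0.0063,0.0067,-0.0000,-0.0000,0.0279,-1
-0.0414,-0.0051,0.0067,-0.0000,-0.0000,0.0279,-1
-0.0416,-0.0040,0.0067,-0.0000,-0.0000,0.0279,-1
-0.0417,-0.0028,0.0067,-0.0000,-0.0000,0.0279,-1
-0.0417,-0.0016,0.0067,-0.0000,-0.0000,0.0279,-1
-0.0417,-0.0005,0.0067,-0.0000,-0.0000,0.0279,-1
```

drive_tool(rows=[-0.002,0.001,-0.03,0,0,0,-1,-0.002,0.001,-0.05,0,0,0,-1,-0.002,0.001,-0.06,0,0,0,-1,-0.043,-0.008,-0.0117,0,0,0.0567,-1,-0.0435,-0.005,-0.0117,0,0,0.0567,-1], grip_force=60)

```text
time_s: 4.47
tool_pos: [0.4317, 0.0896, 0.3545]
tool_rot: [179.9, 0.1, 108.0]
force: [0.7, -0.5, -2.0]
grip_width: 0.027
grasp_force: 58.7
```

drive_tool(rows=[-0.044,-0.003,-0.0117,0,0,0.0567,-1,-0.044,0,-0.0117,0,0,0.0567,-1,-0.044,0.002,-0.0117,0,0,0.0567,-1,-0.0436,0.0046,-0.0117,0,0,0.0567,-1,-0.0413,-0.0063,0.0067,0,0,0.028,-1])

```text
time_s: 5.1
tool_pos: [0.4735, -0.1233, 0.3945]
tool_rot: [179.9, 0.0, 93.4]
force: [-0.1, 0.1, -1.6]
grip_width: 0.0266
grasp_force: 58.7
```

drive_tool(rows=[-0.0414,-0.005,0.0067,0,0,0.028,-1,-0.0416,-0.004,0.0067,0,0,0.028,-1,-0.0417,-0.003,0.0067,0,0,0.028,-1,-0.0417,-0.0016,0.0067,0,0,0.028,-1,-0.0417,-0.0005,0.0067,0,0,0.028,-1])

```text
time_s: 5.72
tool_pos: [0.459, -0.3322, 0.3593]
tool_rot: [-180.0, -0.0, 85.3]
force: [-0.1, -0.3, -0.7]
grip_width: 0.0268
grasp_force: 58.7
```

Run:
```python
from plan import *
np.set_printoptions(precision=4,suppress=True)
plan([((.459,-.33,.2755),down(85.4),2)],g=-1)
c=cam("wrist","w2.png");o=get_obs();M=T(o)
# where tip should appear for a straight held driver
print(proj(c,(M@[.168,0,.1765,1])[:3]),proj(c,(M@[.07,0,.1765,1])[:3]))
b=blob(c,(20,120,100),(35,255,255),(0,0,640,480))
P=onz(c,b[:,0,:],.1125);r=cv2.minAreaRect(P[:,:2].astype(np.float32));print(r,cv2.boxPoints(r),cv2.boundingRect(b))
```

```text
t 5.72 at [ 0.459  -0.3322  0.3593] [-179.96   -0.01   85.33]
0.0011,-0.0001,0.0419,-0.0003,-0.0001,-0.0006,-1
0.0011,-0.0001,0.0419,-0.0003,-0.0001,-0.0006,-1
[[ 324.9323 -110.3095]] [[323.5813 168.496 ]]
((0.46894073486328125, -0.43247273564338684), (0.016272641718387604, 0.2971567213535309), 85.34477996826172) [[ 0.3202 -0.4285]
 [ 0.6164 -0.4526]
 [ 0.6177 -0.4364]
 [ 0.3215 -0.4123]] (151, 377, 403, 20)
```

View pics/w2.png

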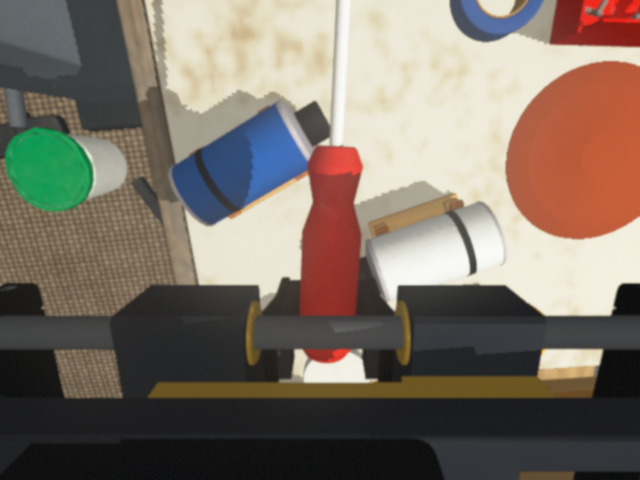

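The wrist view shows the driver held firmly, with the shaft running from (338,145) to (343,0). It is yawed about 2° towards tool +y, which is fine for the notch. Blue is at (245,165) and white at (437,250), both below it. I'll triangulate the tip from the scene and top views.

Run:
```python
from plan import *
np.set_printoptions(precision=4,suppress=True)
M=T(get_obs());tip=(M@[.168,.01,.1765,1])[:3];print(tip)
im=[]
for n in("scene","top"):
    c=cam(n);p=proj(c,tip)[0];print(n,p)
    x,y=int(p[0])-50,int(p[1])-40
    im.append(cv2.resize(c["color"][y:y+80,x:x+100],None,fx=4,fy=4,interpolation=cv2.INTER_CUBIC));print("crop origin",x,y)
cv2.imwrite("pics/tip.png",np.hstack(im))
```

```text
[ 0.4813 -0.1728  0.1809]
scene [353.9758 194.0775]
crop origin 303 154
top [378.0629 248.431 ]
crop origin 328 208
```

View pics/tip.png

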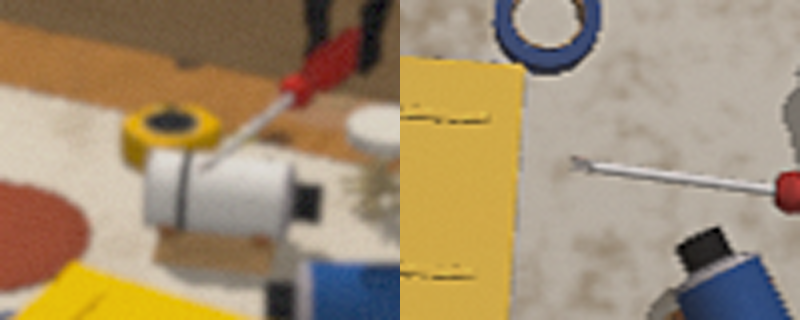

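The crop shows the tip at scene (354.7,195.5) and top (371.7,248.7).

Run:
```python
from plan import *
np.set_printoptions(precision=4,suppress=True)
s=cam("scene");t=cam("top")
def ray(c,p): a=onz(c,p,0)[0];b=c["M"][:3,3];return b,(a-b)/np.linalg.norm(a-b)
o1,d1=ray(s,(354.7,195.5));o2,d2=ray(t,(371.7,248.7))
k=np.linalg.lstsq(np.c_[d1,-d2],o2-o1,rcond=None)[0]
a,b=o1+k[0]*d1,o2+k[1]*d2;print(a,b);M=T(get_obs());print((np.linalg.inv(M)@np.r_[(a+b)/2,1])[:3])
O=np.array([.4856,.0022]);X=np.array([.9968,-.0802]);Y=np.array([.0802,.9968]);q=((a+b)/2)[:2]-O;print("rack",q@X,q@Y)
# rack walls / cover from scene for check: shut cover corners at scene
b=blob(s,(20,120,100),(35,255,255),(270,210,390,290));P=onz(s,b[:,0,:],.1125);r=cv2.minAreaRect(P[:,:2].astype(np.float32));print(r,cv2.boxPoints(r))
```

```text
[ 0.4742 -0.1603  0.1852] [ 0.4797 -0.1587  0.1861]
[0.1713 0.0039 0.1741]
rack 0.00438056388711678 -0.16188158246369627
((0.47989243268966675, -0.05438631772994995), (0.1555650383234024, 0.1599803864955902), 85.72046661376953) [[ 0.3943 -0.126 ]
 [ 0.5539 -0.1379]
 [ 0.5655  0.0172]
 [ 0.4059  0.0291]]
```

drive_tool(rows=[0,0,0.043,0,0,0,-1,0,0,0.0435,0,0,0,-1,0,0,0,0,0,0,-1])

```text
time_s: 6.35
tool_pos: [0.4585, -0.3282, 0.2707]
tool_rot: [-179.7, -0.2, 85.5]
force: [0.5, -0.3, -0.0]
grip_width: 0.0266
grasp_force: 58.7
```

drive_tool(rows=[0.025,0,0,0,0,0,-1,0.025,0,0,0,0,0,-1,0.015,0,0,0,0,0,-1])

```text
time_s: 6.72
tool_pos: [0.4657, -0.2625, 0.2751]
tool_rot: [179.9, 0.1, 85.6]
force: [-0.1, -0.1, -0.6]
grip_width: 0.0266
grasp_force: 58.7
```

Run:
```python
from plan import *
np.set_printoptions(precision=4,suppress=True)
M=T(get_obs());X=np.array([.9968,-.0802,0]);Y=np.array([.0802,.9968,0]);O=np.array([.4856,.0022,0])
t=(M@[.171,.004,.174,1])[:3];print("tip rack",(t-O)@X,(t-O)@Y,t[2])
# arc: contact radius rho (incl. blade half-thickness), tip moves
off=M[:3,:3]@[.171,.004,.174]
y0,z0=(t-O)@Y,t[2]
r=np.hypot(.020-y0,z0-.1075);w=[]
for th in np.linspace(.1,1.82,15):
    yy=.020-.120*np.cos(th)-.0055*np.sin(th)*1; zz=.1105+.120*np.sin(th)-.0055*np.cos(th)
    w.append((O+X*((t-O)@X)+Y*yy+np.array([0,0,zz])-off,down(85.4),1))
plan(w,g=-1)
```

```text
tip rack 0.005140810011954697 -0.0945924378278908 0.1009524844198191
t 6.72 at [ 0.4657 -0.2625  0.2751] [179.88   0.06  85.61]
-0.0054,0.0000,-0.0160,0.0021,0.0010,0.0036,-1
0.0017,-0.0000,-0.0147,0.0000,0.0000,0.0000,-1
0.0035,-0.0000,-0.0143,0.0000,-0.0000,-0.0000,-1
0.0052,-0.0000,-0.0138,0.0000,0.0000,0.0000,-1
0.0069,-0.0000,-0.0131,0.0000,0.0000,0.0000,-1
0.0084,-0.0000,-0.0121,0.0000,0.0000,0.0000,-1
0.0098,-0.0000,-0.0110,0.0000,0.0000,0.0000,-1
0.0111,-0.0000,-0.0097,0.0000,0.0000,0.0000,-1
0.0122,-0.0000,-0.0083,0.0000,0.0000,0.0000,-1
0.0131,-0.0000,-0.0067,0.0000,0.0000,0.0000,-1
0.0139,-0.0000,-0.0050,0.0000,0.0000,0.0000,-1
0.0144,-0.0000,-0.0033,0.0000,0.0000,0.0000,-1
0.0147,-0.0000,-0.0015,0.0000,0.0000,0.0000,-1
0.0147,-0.0000,0.0003,0.0000,0.0000,0.0000,-1
0.0146,-0.0000,0.0021,0.0000,0.0000,0.0000,-1
```

drive_tool(rows=[-0.004,0,-0.015,0,0,0,-1,0.0017,0,-0.0147,0,0,0,-1,0.0035,0,-0.0143,0,0,0,-1,0.005,0,-0.0138,0,0,0,-1,0.007,0,-0.013,0,0,0,-1])

```text
time_s: 7.35
tool_pos: [0.4657, -0.2525, 0.3455]
tool_rot: [180.0, 0.0, 85.3]
force: [-0.0, -1.0, -1.8]
grip_width: 0.0265
grasp_force: 58.7
```

drive_tool(rows=[0.0084,0,-0.012,0,0,0,-1,0.01,0,-0.011,0,0,0,-1,0.011,0,-0.0097,0,0,0,-1,0.012,0,-0.0083,0,0,0,-1,0.013,0,-0.0067,0,0,0,-1])

```text
time_s: 7.98
tool_pos: [0.4702, -0.1971, 0.3925]
tool_rot: [-180.0, -0.0, 85.4]
force: [0.2, -1.7, -0.9]
grip_width: 0.0267
grasp_force: 58.7
```

Run:
```python
from plan import *
c=cam("scene");cv2.imwrite("pics/s2.png",cv2.resize(c["color"][100:340,180:500],None,fx=2,fy=2))
```

```text
(no output)
```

View pics/s2.png

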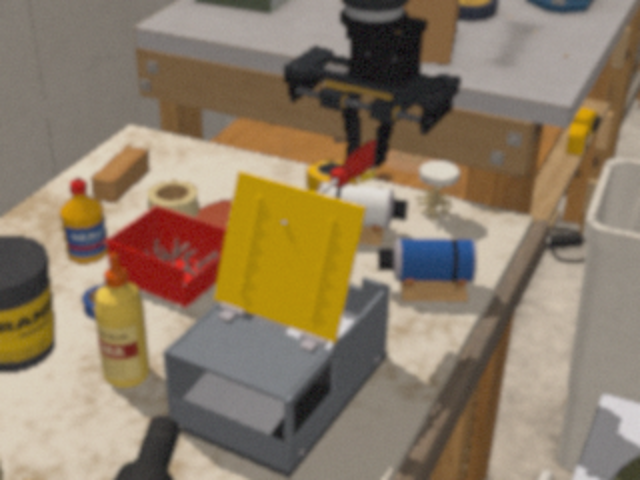

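The scene view shows the cover at about 65-70° with the blade behind it. I'll keep pushing past upright.

drive_tool(rows=[0.014,0,-0.005,0,0,0,-1,0.0144,0,-0.0033,0,0,0,-1,0.0147,0,-0.0015,0,0,0,-1,0.0147,0,0,0,0,0,-1,0.0146,0,0.002,0,0,0,-1])

```text
time_s: 8.65
tool_pos: [0.476, -0.1248, 0.3997]
tool_rot: [180.0, -0.0, 85.4]
force: [-0.2, -0.5, -0.9]
grip_width: 0.0264
grasp_force: 58.7
```

drive_tool(rows=[0.006,0,0.001,0,0,0,-1,0,0,0,0,0,0,-1,-0.03,0,-0.01,0,0,0,-1,-0.05,0,-0.01,0,0,0,-1])

```text
time_s: 9.15
tool_pos: [0.4702, -0.1993, 0.4192]
tool_rot: [180.0, -0.0, 85.6]
force: [1.1, -0.6, -1.6]
grip_width: 0.0269
grasp_force: 58.7
```

Run:
```python
from plan import *
np.set_printoptions(precision=4,suppress=True)
c=cam("top");s=cam("scene")
O=np.array([.4856,.0022,0]);X=np.array([.9968,-.0802,0]);Y=np.array([.0802,.9968,0])
# cover free edge predicted pixel vs angle
b=blob(s,(20,120,80),(35,255,255),(230,100,400,290));r=cv2.boundingRect(b);print("scene yellow",r)
bt=blob(c,(18,90,60),(35,255,255),(230,200,370,310));print("top yellow",cv2.boundingRect(bt))
for th in(1.5,1.6,1.7,1.8,1.9):
    e=[O+X*x+Y*(.02-.153*np.cos(th))+np.array([0,0,.1105+.153*np.sin(th)]) for x in(-.078,.078)]
    print(th,proj(s,e).ravel(),proj(c,e).ravel())
print(get_obs()["tool_pos"],get_obs()["qpos"])
cv2.imwrite("pics/t3.png",c["color"][180:340,200:520])
```

```text
scene yellow (271, 203, 75, 68)
top yellow (258, 201, 35, 86)
1.5 [351.162  208.9433 285.3733 189.4142] [286.2048 276.772  293.2541 201.0439]
1.6 [347.4479 212.3539 281.2153 192.3936] [278.4978 276.1635 285.7689 200.4515]
1.7 [343.6445 216.5064 277.0235 196.074 ] [270.8897 275.6708 278.3702 200.0693]
1.8 [339.799  221.3695 272.8511 200.4284] [263.486  275.3003 271.1597 199.9018]
1.9 [335.9622 226.8979 268.7539 205.4171] [256.3875 275.0562 264.2349 199.9495]
[ 0.4685 -0.2066  0.4194] [ 49.7065   2.4608 -29.5848 100.3305   1.4225  77.449   14.6762]
```

Run:
```python
from plan import *
plan([((.466,-.205,.50),down(88),2),((.43,.10,.50),down(108),6),((.4054,.1794,.36),down(114.5),3),((.4054,.1794,.215),down(114.5),3)],g=-1)
```

```text
t 9.25 at [ 0.4685 -0.2066  0.4194] [179.96   0.19  84.84]
0.0006,-0.0013,-0.0403,0.0003,0.0017,-0.0276,-1
0.0007,-0.0013,-0.0403,0.0003,0.0017,-0.0276,-1
0.0506,-0.0078,-0.0000,-0.0000,0.0000,-0.0582,-1
0.0510,-0.0048,-0.0000,-0.0000,0.0000,-0.0582,-1
0.0512,-0.0018,-0.0000,-0.0000,0.0000,-0.0582,-1
0.0512,0.0011,0.0000,-0.0000,0.0000,-0.0582,-1
0.0510,0.0041,0.0000,-0.0000,0.0000,-0.0582,-1
0.0507,0.0071,0.0000,-0.0000,0.0000,-0.0582,-1
0.0277,0.0004,0.0467,-0.0000,0.0000,-0.0378,-1
0.0277,0.0014,0.0467,-0.0000,0.0000,-0.0378,-1
0.0276,0.0025,0.0467,-0.0000,0.0000,-0.0378,-1
-0.0000,-0.0000,0.0483,0.0000,0.0000,0.0000,-1
-0.0000,-0.0000,0.0483,0.0000,0.0000,0.0000,-1
-0.0000,-0.0000,0.0483,0.0000,0.0000,0.0000,-1
```

drive_tool(rows=[0,0,-0.042,0,0,-0.027,-1,0,0,-0.045,0,0,-0.027,-1,0.0506,-0.008,0,0,0,-0.058,-1,0.051,-0.005,0,0,0,-0.058,-1,0.051,-0.002,0,0,0,-0.058,-1])

```text
time_s: 9.88
tool_pos: [0.4497, -0.0462, 0.5058]
tool_rot: [180.0, 0.0, 98.5]
force: [-0.1, 0.4, -0.1]
grip_width: 0.0269
grasp_force: 58.7
```

drive_tool(rows=[0.051,0.001,0,0,0,-0.058,-1,0.051,0.004,0,0,0,-0.058,-1,0.0507,0.007,0,0,0,-0.058,-1,0.028,0,0.045,0,0,-0.038,-1,0.028,0.0014,0.046,0,0,-0.038,-1])

```text
time_s: 10.5
tool_pos: [0.4129, 0.1589, 0.4141]
tool_rot: [179.9, 0.1, 112.9]
force: [0.8, -0.8, -1.5]
grip_width: 0.0268
grasp_force: 58.7
```

Run:
```python
from plan import *
plan([((.4054,.1794,.36),down(114.5),1),((.4054,.1794,.20),down(114.5),4)],g=-1)
```

```text
t 10.5 at [0.4129 0.1589 0.4141] [1.7990e+02 7.0000e-02 1.1285e+02]
0.0219,0.0010,0.0541,0.0016,0.0013,-0.0287,-1
-0.0000,-0.0000,0.0400,0.0000,-0.0000,0.0000,-1
-0.0000,-0.0000,0.0400,0.0000,-0.0000,0.0000,-1
-0.0000,-0.0000,0.0400,0.0000,-0.0000,0.0000,-1
-0.0000,-0.0000,0.0400,0.0000,-0.0000,0.0000,-1
```

drive_tool(rows=[0.015,0.001,0.052,0,0,-0.025,-1,0,0,0.045,0,0,0,-1,0,0,0.045,0,0,0,-1,0,0,0.04,0,0,0,-1,0,0,0.02,0,0,0,-1])

```text
time_s: 11.12
tool_pos: [0.4074, 0.1714, 0.2106]
tool_rot: [-179.8, -0.1, 114.2]
force: [0.1, 0.3, -1.2]
grip_width: 0.0269
grasp_force: 58.7
```

drive_tool(rows=[0,0,0.006,0,0,0,-1,0,0,0,0,0,0,-1])

```text
time_s: 11.38
tool_pos: [0.4085, 0.1721, 0.207]
tool_rot: [-180.0, -0.0, 114.2]
force: [-1.0, -0.7, -1.1]
grip_width: 0.0267
grasp_force: 58.7
```

drive_tool(rows=[0,0,0.008,0,0,0,-1,0,0,0.006,0,0,0,-1,0,0,0,0,0,0,-1])

```text
time_s: 11.75
tool_pos: [0.4081, 0.172, 0.1926]
tool_rot: [-180.0, 0.0, 114.2]
force: [0.8, -0.1, -1.7]
grip_width: 0.0265
grasp_force: 58.7
```

drive_tool(rows=[0,0,0,0,0,0,0,0,0,0,0,0,0,0.6,0,0,0,0,0,0,0.6,0,0,-0.02,0,0,0,0.6,0,0,-0.04,0,0,0,0.6])

```text
time_s: 12.38
tool_pos: [0.4076, 0.1718, 0.2525]
tool_rot: [-179.8, -0.1, 114.3]
force: [0.4, -0.0, 0.6]
grip_width: 0.0664
grasp_force: 0.0
```

drive_tool(rows=[0,0,-0.06,0,0,0,0.6,0,0,-0.06,0,0,0,0.6,0,0,-0.06,0,0,0,1,0,0,-0.06,0,0,0,1])

```text
time_s: 12.88
tool_pos: [0.4076, 0.1724, 0.4951]
tool_rot: [179.9, 0.1, 114.2]
force: [0.6, -0.3, 0.2]
grip_width: 0.0818
grasp_force: 0.0
```

Run:
```python
from plan import *
np.set_printoptions(precision=4,suppress=True)
o=get_obs();print(o["tool_pos"],o["time_s"],o["qpos"])
c=cam("wrist","w3.png");b=blob(c,(0,130,80),(8,255,255),(200,100,500,480),9)
P=onz(c,b[:,0,:],.014)[:,:2].astype(np.float32);print(cv2.minAreaRect(P),cv2.boundingRect(b))
t=cam("top")
cv2.imwrite("pics/c4.png",np.hstack([c["color"][0:320,160:480],cv2.resize(t["color"][180:340,140:500],None,fx=1.3,fy=2)[:320]]))
m=cv2.inRange(t["hsv"],(100,120,50),(125,255,255))
```

```text
[0.4076 0.1724 0.4951] 12.875 [ 37.5896 -12.6005 -53.8551 100.4985 -10.0481  86.9838   9.1496]
((0.40126168727874756, 0.19293302297592163), (0.023847853764891624, 0.09759702533483505), 20.66193389892578) (318, 144, 22, 78)
```

View pics/c4.png

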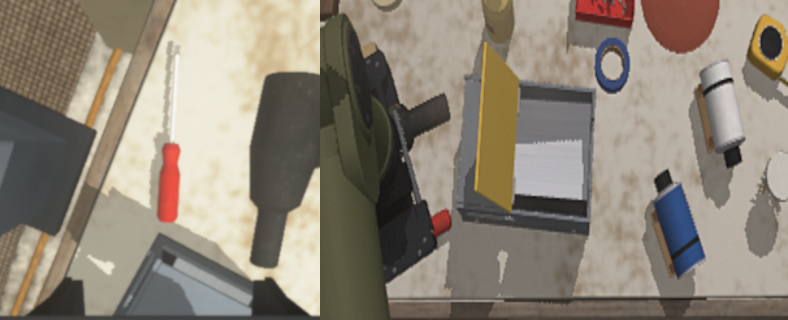

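The driver lies flat at its old place, the cover stands open, and the mouth is clear with the black ledge on the robot side. I'll measure blue and white in the wrist picture saved earlier (w2).

```bash
cat > m2.py <<'E'
from plan import *
np.set_printoptions(precision=4,suppress=True)
c=read_camera("wrist");M=np.eye(4);M[:3,:3]=R.from_euler("xyz",[-179.96,-.01,85.33],degrees=True).as_matrix();M[:3,3]=[.459,-.3322,.3593]
c["M"]=M@c["mount"];c["hsv"]=cv2.cvtColor(cv2.imread("pics/w2.png"),cv2.COLOR_BGR2HSV)
for n,lo,hi,roi in[("blue",(105,100,40),(125,255,255),(150,80,320,240)),("white",(0,0,190),(180,18,255),(362,190,520,300))]:
    b=blob(c,lo,hi,roi,9);print(n,cv2.minAreaRect(b))
    P=onz(c,b[:,0,:],.046)[:,:2].astype(np.float32);r=cv2.minAreaRect(P);print(r);print(cv2.boxPoints(r))
print("bluecap",onz(c,(316,122),.048),"")
E
python3 m2.py
python3 - <<'E'
from plan import *
plan([((.455,-.04,.50),down(95),4),((.42,-.255,.40),down(40),6),((.40,-.268,.30),down(25),2)],g=1)
E
```

```text
blue ((237.4984893798828, 167.60086059570312), (71.05367279052734, 125.41223907470703), 59.88626480102539)
((0.391528457403183, -0.2740201950073242), (0.10239443928003311, 0.05357997864484787), 24.66411781311035)
[[ 0.3338 -0.271 ]
 [ 0.3562 -0.3197]
 [ 0.4492 -0.277 ]
 [ 0.4269 -0.2283]]
white ((441.9349670410156, 256.84454345703125), (52.889122009277344, 131.60716247558594), 72.07208251953125)
((0.5539806485176086, -0.36147427558898926), (0.11017674952745438, 0.04797760769724846), 14.211819648742676)
[[ 0.4947 -0.3517]
 [ 0.5065 -0.3983]
 [ 0.6133 -0.3712]
 [ 0.6015 -0.3247]]
bluecap [[ 0.4575 -0.2436  0.048 ]] 
t 13.03 at [0.4087 0.1728 0.4959] [1.7967e+02 1.6000e-01 1.1423e+02]
-0.0533,-0.0113,-0.0009,0.0015,0.0005,0.0839,1
-0.0540,-0.0068,-0.0010,0.0015,0.0005,0.0839,1
-0.0544,-0.0022,-0.0010,0.0015,0.0005,0.0839,1
-0.0544,0.0023,-0.0010,0.0015,0.0005,0.0839,1
-0.0352,-0.0089,0.0167,0.0000,-0.0000,0.1600,1
-0.0362,-0.0032,0.0167,0.0000,-0.0000,0.1600,1
-0.0362,0.0026,0.0167,0.0000,-0.0000,0.1600,1
-0.0353,0.0083,0.0167,0.0000,-0.0000,0.1600,1
-0.0336,0.0138,0.0167,0.0000,-0.0000,0.1600,1
-0.0309,0.0190,0.0167,0.0000,-0.0000,0.1600,1
-0.0118,-0.0014,0.0500,0.0000,-0.0000,0.1309,1
-0.0119,0.0001,0.0500,0.0000,-0.0000,0.1309,1
```

drive_tool(rows=[-0.053,-0.011,0,0,0,0.084,1,-0.054,-0.007,0,0,0,0.084,1,-0.054,-0.002,0,0,0,0.084,1,-0.054,0.002,0,0,0,0.084,1,-0.035,-0.009,0.0167,0,0,0.16,1])

```text
time_s: 13.65
tool_pos: [0.4485, -0.078, 0.4749]
tool_rot: [-180.0, -0.1, 85.4]
force: [0.2, 0.4, -0.8]
grip_width: 0.0872
grasp_force: 0.0
```

drive_tool(rows=[-0.036,-0.003,0.0167,0,0,0.16,1,-0.036,0.0026,0.0167,0,0,0.16,1,-0.035,0.008,0.0167,0,0,0.16,1,-0.0336,0.014,0.0167,0,0,0.16,1,-0.031,0.019,0.0167,0,0,0.16,1])

```text
time_s: 14.28
tool_pos: [0.4185, -0.2545, 0.3905]
tool_rot: [-179.9, 0.0, 39.7]
force: [0.1, 0.1, -0.3]
grip_width: 0.0868
grasp_force: 0.0
```

Run:
```python
from plan import *
plan([((.392,-.273,.29),down(25),3),((.392,-.273,.216),down(24.8),3)],g=1)
```

```text
t 14.28 at [ 0.4185 -0.2545  0.3905] [-1.7987e+02  4.0000e-02  3.9700e+01]
-0.0107,-0.0008,0.0335,-0.0007,0.0004,0.0855,1
-0.0107,0.0001,0.0335,-0.0007,0.0004,0.0855,1
-0.0107,0.0010,0.0335,-0.0007,0.0004,0.0855,1
-0.0000,0.0000,0.0247,0.0000,-0.0000,0.0012,1
-0.0000,0.0000,0.0247,0.0000,-0.0000,0.0012,1
-0.0000,0.0000,0.0247,0.0000,-0.0000,0.0012,1
```

drive_tool(rows=[-0.0107,-0.0008,0.0335,0,0,0.0855,1,-0.0107,0,0.0335,0,0,0.0855,1,-0.0107,0.001,0.0335,0,0,0.0855,1,0,0,0.01,0,0,0,1,0,0,0,0,0,0,1])

```text
time_s: 14.9
tool_pos: [0.3931, -0.2719, 0.2816]
tool_rot: [-179.9, 0.0, 25.4]
force: [0.6, 0.6, 0.8]
grip_width: 0.087
grasp_force: 0.0
```

Run:
```python
from plan import *
np.set_printoptions(precision=4,suppress=True)
c=cam("wrist","w5.png");b=blob(c,(105,90,40),(125,255,255),(150,80,500,400),9);M=T(get_obs())
print(cv2.minAreaRect(b),cv2.boundingRect(b),M[:3,3],get_obs()["tool_rot"])
print(proj(c,[(M@[x,y,z,1])[:3] for x,y,z in[(.05,-.028,.236),(.05,.028,.236),(.05,0,.236)]]))
```

```text
((332.0, 250.5), (129.0, 90.0), 90.0) (287, 186, 91, 130) [ 0.3936 -0.2721  0.2826] [179.987   -0.0305  25.3927]
[[282.324  182.7443]
 [377.1221 182.7552]
 [329.7104 182.7497]]
```

View pics/w5.png

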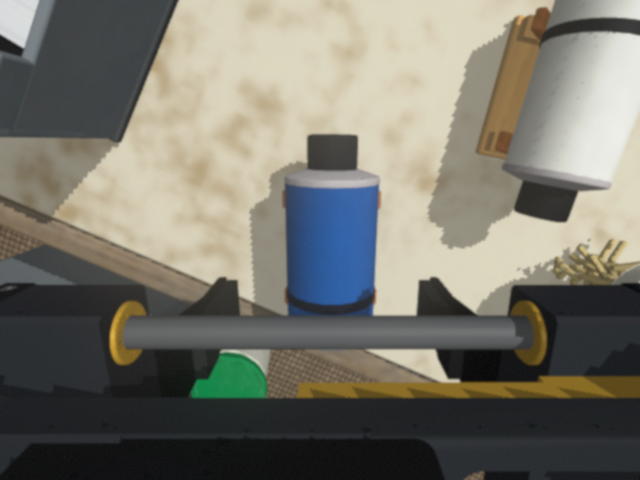

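The wrist view shows blue vertical and centred (columns 286-378), with its shoulder at row 182, exactly as predicted. I'll descend and grip.

drive_tool(rows=[0,0,0.03,0,0,0,1,0,0,0.025,0,0,0,1,0,0,0.0115,0,0,0,1,0,0,0,0,0,0,-1,0,0,0,0,0,0,-1], grip_force=30)

```text
time_s: 15.58
tool_pos: [0.3937, -0.2728, 0.2169]
tool_rot: [179.9, -0.1, 25.3]
force: [0.2, -0.2, 0.1]
grip_width: 0.0746
grasp_force: 0.0
```

drive_tool(rows=[0,0,0,0,0,0,-1,0,0,0,0,0,0,-1,0,0,0,0,0,0,-1])

```text
time_s: 15.95
tool_pos: [0.3933, -0.273, 0.2163]
tool_rot: [179.9, -0.0, 25.3]
force: [0.3, -0.7, 2.0]
grip_width: 0.0551
grasp_force: 30.0
```

```bash
cat > load.py <<'E'
from plan import *
np.set_printoptions(precision=4,suppress=True)
O=np.array([.4856,.0022,0]);X=np.array([.9968,-.0802,0]);Y=np.array([.0802,.9968,0])
def tcp(x,y,z,rot,L=.172): # can centre rack coords -> TCP; can centre is L ahead of TCP
    return O+X*x+Y*y+np.array([0,0,z])-rot.apply([0,0,L])
E
python3 - <<'E'
from load import *
p=get_obs()["tool_pos"];t=np.r_[X[:2],0]*25
f=down(175.4,t); m=down(100)
plan([(p+[0,0,.15],down(24.8),3),((.43,-.25,.40),m,8),(tcp(.013,-.075,.18,f),f,8)],g=-1)
print(tcp(.013,-.058,.09,f))
E
```

```text
t 15.95 at [ 0.3933 -0.273   0.2163] [179.89  -0.03  25.26]
0.0000,0.0001,-0.0500,0.0007,-0.0002,0.0027,-1
0.0000,0.0001,-0.0500,0.0007,-0.0002,0.0027,-1
0.0000,0.0000,-0.0500,0.0007,-0.0002,0.0027,-1
0.0054,-0.0007,-0.0042,-0.0000,0.0000,-0.1641,-1
0.0054,0.0002,-0.0042,-0.0000,0.0000,-0.1641,-1
0.0053,0.0011,-0.0042,-0.0000,0.0000,-0.1641,-1
0.0051,0.0019,-0.0042,-0.0000,0.0000,-0.1641,-1
0.0047,0.0027,-0.0042,-0.0000,0.0000,-0.1641,-1
0.0042,0.0035,-0.0042,-0.0000,0.0000,-0.1641,-1
0.0035,0.0041,-0.0042,-0.0000,0.0000,-0.1641,-1
0.0028,0.0046,-0.0042,-0.0000,0.0000,-0.1641,-1
0.0116,0.0092,0.0080,-0.0464,0.0359,-0.1617,-1
0.0097,0.0106,0.0089,-0.0464,0.0359,-0.1617,-1
0.0075,0.0115,0.0097,-0.0464,0.0359,-0.1617,-1
0.0053,0.0121,0.0105,-0.0464,0.0359,-0.1617,-1
0.0029,0.0123,0.0112,-0.0464,0.0359,-0.1617,-1
0.0005,0.0120,0.0118,-0.0464,0.0359,-0.1617,-1
-0.0018,0.0113,0.0123,-0.0464,0.0359,-0.1617,-1
-0.0040,0.0103,0.0127,-0.0464,0.0359,-0.1617,-1
[ 0.4881 -0.1291  0.2459]
```

drive_tool(rows=[0,0,-0.05,0,0,0,-1,0,0,-0.05,0,0,0,-1,0,0,-0.05,0,0,0,-1,0.0054,0,-0.0042,0,0,-0.164,-1,0.0054,0,-0.0042,0,0,-0.164,-1])

```text
time_s: 16.58
tool_pos: [0.4021, -0.2668, 0.3744]
tool_rot: [180.0, 0.0, 44.4]
force: [0.3, 0.5, -2.1]
grip_width: 0.0553
grasp_force: 30.0
```

drive_tool(rows=[0.0053,0.001,-0.0042,0,0,-0.164,-1,0.005,0.002,-0.0042,0,0,-0.164,-1,0.0047,0.003,-0.0042,0,0,-0.164,-1,0.004,0.0035,-0.0042,0,0,-0.164,-1,0.0035,0.004,-0.0042,0,0,-0.164,-1])

```text
time_s: 17.2
tool_pos: [0.425, -0.2525, 0.3945]
tool_rot: [-179.9, -0.1, 91.4]
force: [0.1, -0.2, -1.5]
grip_width: 0.0557
grasp_force: 30.0
```

drive_tool(rows=[0.003,0.0046,-0.0042,0,0,-0.164,-1,0.0116,0.009,0.008,-0.0464,0.036,-0.162,-1,0.01,0.0106,0.009,-0.0464,0.036,-0.162,-1,0.0075,0.0115,0.01,-0.0464,0.036,-0.162,-1,0.005,0.012,0.0105,-0.0464,0.036,-0.162,-1])

```text
time_s: 17.82
tool_pos: [0.4572, -0.1968, 0.3659]
tool_rot: [167.4, -4.4, 138.5]
force: [-0.3, -0.1, -2.1]
grip_width: 0.0552
grasp_force: 30.0
```

drive_tool(rows=[0.003,0.012,0.011,-0.0464,0.036,-0.162,-1,0,0.012,0.012,-0.0464,0.036,-0.162,-1,-0.002,0.011,0.012,-0.0464,0.036,-0.162,-1,-0.004,0.01,0.0127,-0.0464,0.036,-0.162,-1,0,0,0,0,0,0,-1])

```text
time_s: 18.45
tool_pos: [0.4852, -0.1456, 0.3335]
tool_rot: [154.9, -0.2, 176.0]
force: [0.0, -0.8, -1.9]
grip_width: 0.0554
grasp_force: 30.0
```

Run:
```python
from load import *
f=down(175.4,X*25);o=get_obs();print(o["qpos"],o["grip_width"],o["grasp_force"])
plan([(tcp(.013,-.060,.13,f),f,2),(tcp(.013,-.058,.086,f),f,3)],g=-1)
s=cam("scene");t=cam("top")
cv2.imwrite("pics/c6.png",np.hstack([cv2.resize(s["color"][120:320,220:420],None,fx=2,fy=2),cv2.resize(t["color"][170:330,230:390],None,fx=2.5,fy=2.5)]))
```

```text
[ 58.762   10.8321 -40.0343 105.4274 -17.9674  73.8927 110.974 ] 0.055416904100071385 29.991081655025482
t 18.45 at [ 0.4852 -0.1456  0.3335] [154.88  -0.18 176.01]
-0.0009,-0.0035,0.0246,0.0010,-0.0037,0.0041,-1
-0.0008,-0.0034,0.0246,0.0010,-0.0037,0.0041,-1
-0.0000,-0.0056,0.0136,0.0000,0.0000,-0.0000,-1
-0.0000,-0.0056,0.0136,0.0000,0.0000,-0.0000,-1
-0.0000,-0.0056,0.0136,0.0000,0.0000,-0.0000,-1
```

View pics/c6.png

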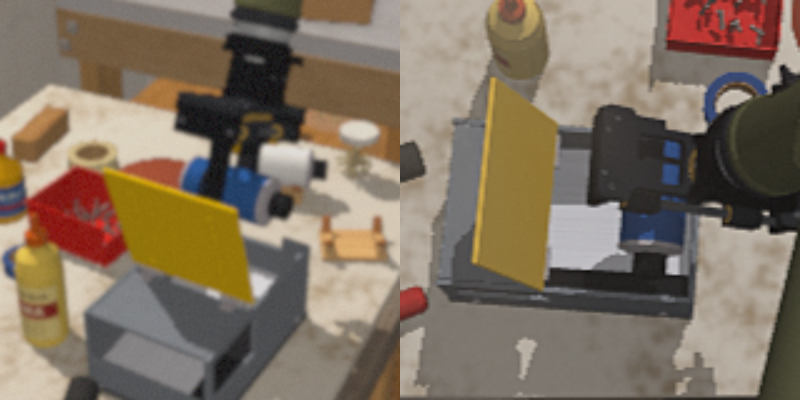

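Scene and top show blue held across the mouth with its cap on the ledge side. The gripper is clear of the cover.

drive_tool(rows=[-0.001,-0.0035,0.0246,0,-0.004,0.004,-1,-0.001,-0.0035,0.0246,0,-0.004,0.004,-1,0,-0.0056,0.0136,0,0,0,-1,0,-0.0056,0.0136,0,0,0,-1,0,-0.0056,0.0136,0,0,0,-1])

```text
time_s: 19.18
tool_pos: [0.489, -0.1306, 0.2426]
tool_rot: [155.0, 0.2, 175.3]
force: [-0.1, 0.3, -2.0]
grip_width: 0.0552
grasp_force: 30.0
```

drive_tool(rows=[0,-0.001,0.003,0,0,0,-1,0,-0.001,0.003,0,0,0,-1,0,0,0,0,0,0,-1])

```text
time_s: 19.55
tool_pos: [0.4891, -0.1293, 0.2369]
tool_rot: [155.0, 0.2, 175.4]
force: [-0.5, -0.8, -0.8]
grip_width: 0.0552
grasp_force: 30.0
```

Run:
```python
from load import *
M=T(get_obs());q=(M@[0,0,.172,1])[:3]-O;print("can rack",q@X,q@Y,q[2],get_obs()["tool_rot"])
```

```text
can rack 0.014688531540229043 -0.058046610905902477 0.08105259531346667 [154.9703   0.2237 175.371 ]
```

drive_tool(rows=[0,-0.002,0.004,0,0,0,-1,0,0,0,0,0,0,-1,0,0,0,0,0,0,0.5,0,0,0,0,0,0,0.5,0,0,-0.005,0,0,0,0.6])

```text
time_s: 20.18
tool_pos: [0.4892, -0.1273, 0.2374]
tool_rot: [154.6, 0.1, 175.6]
force: [1.2, 11.2, -0.5]
grip_width: 0.0673
grasp_force: 4.5
```

drive_tool(rows=[0,0,-0.03,0,0,0,0.7,0,0,-0.045,0,0,0,0.7,0,0,-0.06,0,0,0,0.8,0,0,-0.06,0,0,0,1])

```text
time_s: 20.68
tool_pos: [0.481, -0.2144, 0.4153]
tool_rot: [155.0, 0.2, 175.4]
force: [1.0, -0.8, -0.3]
grip_width: 0.0821
grasp_force: 0.0
```

Run:
```python
from load import *
o=get_obs();print(o["time_s"],o["qpos"])
s=cam("scene");t=cam("top")
plan([((.50,-.28,.42),down(90),8),((.53,-.365,.34),down(14.2),8)],g=1)
cv2.imwrite("pics/c7.png",np.hstack([cv2.resize(s["color"][170:330,240:400],None,fx=2.5,fy=2.5),cv2.resize(t["color"][170:330,230:390],None,fx=2.5,fy=2.5)]))
```

```text
20.675 [ 62.8153  10.1902 -37.7203  96.0085 -17.2367  85.0273 113.3603]
t 20.77 at [ 0.4823 -0.2173  0.4194] [155.33   0.71 175.08]
-0.0029,-0.0069,-0.0032,0.0446,-0.0387,0.1828,1
-0.0042,-0.0064,-0.0028,0.0446,-0.0387,0.1828,1
-0.0054,-0.0056,-0.0023,0.0446,-0.0387,0.1828,1
-0.0064,-0.0046,-0.0019,0.0446,-0.0387,0.1828,1
-0.0072,-0.0034,-0.0014,0.0446,-0.0387,0.1828,1
-0.0078,-0.0021,-0.0010,0.0446,-0.0387,0.1828,1
-0.0081,-0.0007,-0.0006,0.0446,-0.0387,0.1828,1
-0.0081,0.0008,-0.0003,0.0446,-0.0387,0.1828,1
-0.0106,0.0038,0.0100,0.0000,-0.0000,0.1654,1
-0.0099,0.0054,0.0100,0.0000,-0.0000,0.1654,1
-0.0088,0.0070,0.0100,0.0000,-0.0000,0.1654,1
-0.0076,0.0084,0.0100,0.0000,-0.0000,0.1654,1
-0.0061,0.0095,0.0100,0.0000,-0.0000,0.1654,1
-0.0044,0.0104,0.0100,0.0000,-0.0000,0.1654,1
-0.0027,0.0109,0.0100,0.0000,-0.0000,0.1654,1
-0.0008,0.0112,0.0100,0.0000,-0.0000,0.1654,1
```

View pics/c7.png

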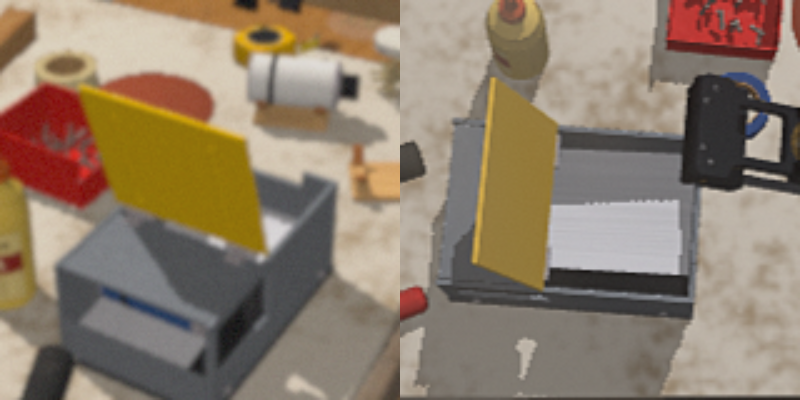

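Blue rolled down: a level blue strip shows at the stop through the end window, and the mouth is empty. Next is white.

drive_tool(rows=[-0.003,-0.007,-0.003,0.0446,-0.0387,0.183,1,-0.004,-0.0064,-0.003,0.0446,-0.0387,0.183,1,-0.0054,-0.0056,-0.002,0.0446,-0.0387,0.183,1,-0.0064,-0.0046,-0.002,0.0446,-0.0387,0.183,1,-0.007,-0.0034,-0.001,0.0446,-0.0387,0.183,1])

```text
time_s: 21.4
tool_pos: [0.4927, -0.2525, 0.4124]
tool_rot: [170.8, -4.9, 123.1]
force: [0.5, 0.7, 0.3]
grip_width: 0.087
grasp_force: 0.0
```

drive_tool(rows=[-0.008,-0.002,-0.001,0.0446,-0.0387,0.183,1,-0.008,0,0,0.0446,-0.0387,0.183,1,-0.008,0,0,0.0446,-0.0387,0.183,1,-0.0106,0.004,0.01,0,0,0.165,1,-0.01,0.0054,0.01,0,0,0.165,1])

```text
time_s: 22.02
tool_pos: [0.5091, -0.296, 0.3908]
tool_rot: [-179.7, -0.8, 73.1]
force: [0.4, 0.5, -0.2]
grip_width: 0.0868
grasp_force: 0.0
```

drive_tool(rows=[-0.009,0.007,0.01,0,0,0.165,1,-0.0076,0.0084,0.01,0,0,0.165,1,-0.006,0.0095,0.01,0,0,0.165,1,-0.0044,0.01,0.01,0,0,0.165,1,-0.0027,0.011,0.01,0,0,0.165,1])

```text
time_s: 22.65
tool_pos: [0.5297, -0.3476, 0.3397]
tool_rot: [-179.2, -0.4, 25.8]
force: [-0.4, -0.5, 0.4]
grip_width: 0.0872
grasp_force: 0.0
```

Run:
```python
from load import *
plan([((.553,-.361,.285),down(14.2),3)],g=1)
```

```text
t 22.65 at [ 0.5297 -0.3476  0.3397] [-179.18   -0.37   25.84]
0.0049,0.0077,0.0182,-0.0050,-0.0016,0.0677,1
0.0055,0.0072,0.0182,-0.0050,-0.0016,0.0677,1
0.0060,0.0067,0.0182,-0.0050,-0.0016,0.0677,1
```

drive_tool(rows=[0.005,0.0077,0.018,-0.005,0,0.068,1,0.0055,0.007,0.018,-0.005,0,0.068,1,0.006,0.007,0.018,-0.005,0,0.068,1,0,0,0,0,0,0,1])

```text
time_s: 23.15
tool_pos: [0.5529, -0.3603, 0.2843]
tool_rot: [-179.8, -0.2, 14.5]
force: [0.1, -0.3, -0.1]
grip_width: 0.0868
grasp_force: 0.0
```

Run:
```python
from load import *
c=cam("wrist","w8.png");M=T(get_obs());print(M[:3,3],get_obs()["tool_rot"])
h=M[2,3]-.044
print(proj(c,[(M@[x,y,h,1])[:3] for x,y in[(.05,-.028),(.05,.028),(.0,-.028),(.0,.028)]]))
```

```text
[ 0.5531 -0.3605  0.2857] [-179.9104   -0.2377   14.5375]
[[282.8627 181.9181]
 [375.4556 181.8743]
 [285.524  260.3909]
 [372.7353 260.3815]]
```

View pics/w8.png

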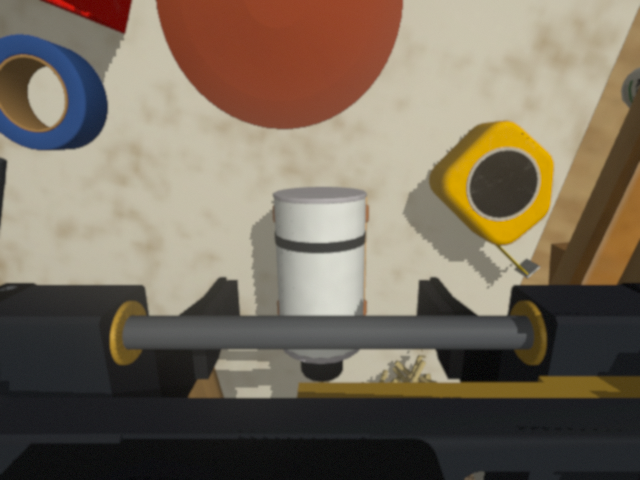

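The wrist view shows white vertical at columns 273-368 with its rear edge at row ~194, against a prediction of 283-375 and row 182. I'll shift tool x by -7 mm and y by -5 mm, then descend.

drive_tool(rows=[-0.007,-0.005,0.02,0,0,0,1,0,0,0.03,0,0,0,1,0,0,0.0195,0,0,0,1,0,0,0,0,0,0,1,0,0,0,0,0,0,-1], grip_force=30)

```text
time_s: 23.82
tool_pos: [0.5463, -0.3579, 0.2184]
tool_rot: [179.9, -0.4, 14.5]
force: [0.5, 0.3, 0.1]
grip_width: 0.0825
grasp_force: 0.0
```

drive_tool(rows=[0,0,0,0,0,0,-1,0,0,0,0,0,0,-1,0,0,0,0,0,0,-1,0,0,0,0,0,0,-1])

```text
time_s: 24.32
tool_pos: [0.5459, -0.3568, 0.2176]
tool_rot: [-179.9, -0.3, 14.5]
force: [-2.2, 3.4, 3.9]
grip_width: 0.0555
grasp_force: 30.0
```

Run:
```python
from load import *
p=get_obs()["tool_pos"];f=down(-4.6,X*25)
plan([(p+[0,0,.17],down(14.5),3),(tcp(.013,-.065,.18,f),f,6),(tcp(.013,-.058,.13,f),f,1),(tcp(.013,-.054,.090,f),f,3)],g=-1)
```

```text
t 24.32 at [ 0.5459 -0.3568  0.2176] [-179.94   -0.31   14.48]
0.0003,-0.0001,-0.0567,-0.0004,-0.0018,-0.0001,-1
0.0002,-0.0000,-0.0567,-0.0004,-0.0018,-0.0001,-1
0.0001,-0.0000,-0.0567,-0.0004,-0.0018,-0.0001,-1
-0.0002,-0.0381,0.0086,0.0720,0.0121,0.0547,-1
-0.0024,-0.0373,0.0113,0.0720,0.0121,0.0547,-1
-0.0045,-0.0362,0.0139,0.0720,0.0121,0.0547,-1
-0.0067,-0.0348,0.0164,0.0720,0.0121,0.0547,-1
-0.0087,-0.0331,0.0188,0.0720,0.0121,0.0547,-1
-0.0107,-0.0311,0.0210,0.0720,0.0121,0.0547,-1
0.0000,0.0148,0.0483,-0.0000,0.0000,0.0000,-1
0.0000,0.0044,0.0126,0.0000,0.0000,-0.0000,-1
0.0000,0.0044,0.0126,0.0000,0.0000,-0.0000,-1
0.0000,0.0044,0.0126,0.0000,0.0000,-0.0000,-1
```

drive_tool(rows=[0,0,-0.057,0,0,0,-1,0,0,-0.057,0,0,0,-1,0,0,-0.056,0,0,0,-1,0,-0.038,0.0086,0.072,0.012,0.055,-1,-0.0024,-0.037,0.011,0.072,0.012,0.055,-1])

```text
time_s: 24.95
tool_pos: [0.5255, -0.2842, 0.3705]
tool_rot: [-171.6, -1.3, 7.9]
force: [-0.4, 0.2, -2.4]
grip_width: 0.0551
grasp_force: 30.0
```

drive_tool(rows=[-0.0045,-0.036,0.014,0.072,0.012,0.055,-1,-0.0067,-0.035,0.016,0.072,0.012,0.055,-1,-0.0087,-0.033,0.019,0.072,0.012,0.055,-1,-0.0107,-0.031,0.021,0.072,0.012,0.055,-1,0,0,0,0,0,0,-1])

```text
time_s: 25.58
tool_pos: [0.4864, -0.135, 0.3343]
tool_rot: [-154.9, -0.1, -4.6]
force: [0.9, -1.8, -2.0]
grip_width: 0.0555
grasp_force: 30.0
```

Run:
```python
from load import *
f=down(-4.6,X*25);M=T(get_obs());q=(M@[0,0,.172,1])[:3]-O;print("can rack",q@X,q@Y,q[2],get_obs()["tool_rot"],get_obs()["qpos"])
plan([(tcp(.013,-.058,.13,f),f,2),(tcp(.013,-.054,.078,f),f,4)],g=-1)
```

```text
can rack 0.011987460767753406 -0.06373717922683439 0.1785577950567834 [-154.9046   -0.0996   -4.5657] [ 43.107    8.2178 -23.6537 106.4874 -21.8357  73.8541 -67.4633]
t 25.57 at [ 0.4864 -0.135   0.3343] [-154.9    -0.1    -4.57]
0.0006,0.0076,0.0232,-0.0008,-0.0007,0.0006,-1
0.0006,0.0075,0.0232,-0.0008,-0.0007,0.0006,-1
0.0000,0.0046,0.0122,0.0000,-0.0000,-0.0000,-1
0.0000,0.0046,0.0122,0.0000,-0.0000,-0.0000,-1
0.0000,0.0046,0.0122,0.0000,-0.0000,-0.0000,-1
0.0000,0.0046,0.0122,0.0000,-0.0000,-0.0000,-1
```

drive_tool(rows=[0.0006,0.0076,0.0232,0,0,0,-1,0.0006,0.0075,0.0232,0,0,0,-1,0,0.0046,0.012,0,0,0,-1,0,0.0046,0.012,0,0,0,-1,0,0.0046,0.012,0,0,0,-1])

```text
time_s: 26.2
tool_pos: [0.49, -0.1292, 0.2485]
tool_rot: [-155.0, -0.3, -4.8]
force: [0.2, 0.3, -1.8]
grip_width: 0.0554
grasp_force: 30.0
```

drive_tool(rows=[0,0.0045,0.012,0,0,0,-1,0,0,0,0,0,0,-1,0,0,0,0,0,0,0.4,0,0,0,0,0,0,0.4,0,0,0,0,0,0,0.5])

```text
time_s: 26.82
tool_pos: [0.4902, -0.1278, 0.2367]
tool_rot: [-154.9, -0.3, -4.8]
force: [0.4, 1.2, 0.4]
grip_width: 0.063
grasp_force: 1.1
```

drive_tool(rows=[0,0,-0.03,0,0,0,0.6,0,0,-0.045,0,0,0,0.7,0,0,-0.06,0,0,0,0.8,0,0,-0.06,0,0,0,1,0,0,0,0,0,0,1])

```text
time_s: 27.45
tool_pos: [0.4829, -0.2127, 0.4176]
tool_rot: [-155.2, -0.7, -5.0]
force: [0.6, 0.5, -1.6]
grip_width: 0.0857
grasp_force: 0.0
```

drive_tool(rows=[0,0,0,0,0,0,1,0,0,0,0,0,0,1,0,0,0,0,0,0,1,0,0,0,0,0,0,1])

```text
time_s: 27.95
tool_pos: [0.4822, -0.2097, 0.412]
tool_rot: [-154.9, -0.2, -4.7]
force: [0.9, 0.1, 0.1]
grip_width: 0.0869
grasp_force: 0.0
```

Run:
```python
from load import *
s=cam("scene");t=cam("top")
b=blob(s,(20,120,80),(35,255,255),(230,100,400,290));print(cv2.boundingRect(b))
b=blob(t,(0,130,100),(8,255,255),(150,270,250,330));P=onz(t,b[:,0,:],.02)[:,:2].astype(np.float32);print(cv2.minAreaRect(P))
cv2.imwrite("pics/c9.png",np.hstack([cv2.resize(s["color"][170:330,240:400],None,fx=2.5,fy=2.5),cv2.resize(t["color"][170:330,230:390],None,fx=2.5,fy=2.5)]))
```

```text
(271, 203, 75, 68)
((0.40096133947372437, 0.19340263307094574), (0.023038849234580994, 0.09629946202039719), 21.88907241821289)
```

View pics/c9.png

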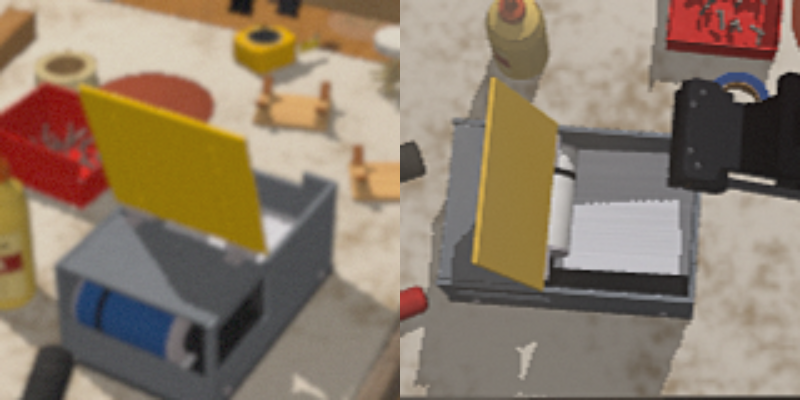

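Blue sits in the end window with its cap on the ledge side. White lies against it under the hinge, with its near edge about 19 mm from the hinge line, as expected for contact. The cover, driver and gripper are all clear.

```bash
python3 -c "
from cell import *
print(sign_off())"
```

```text
the job is handed in; nothing more can be done
None
```

Handed in at 28 s of robot time, verdict not shown: the last pictures show the cover open at about 1.85 rad, the screwdriver flat on the bench, blue at the stop with its cap on the ledge side and white resting against it.

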